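Vent a vacuum pot and hold its stuck lid ajar

ROBOT

A 7-joint arm with a two-finger parallel gripper is mounted at the origin on the work surface. World frame = base frame: x ahead of the robot, y to its left, z up, the work surface at z = 0. Lengths are in m, angles in rad, forces in N, time in s.
With the tool pointing down it reaches from about 0.4 to 0.9 m from the base axis. Payload 5.5 kg.
Tool frame: the origin (TCP) lies on the centre line of the jaws, within the pads' length; the fingertips stand 22 mm ahead of it and the grasp point (between the pads) lies 3 mm ahead of it; z points along the fingers, y is the line along which they close (so a half turn about z gives the same grasp; the last joint's range is limited). The gripper opens to 92 mm and grips with 3 to 60 N. Pads are 19 mm wide; open, the fingers measure 130 mm over their backs; the gripper's body (75 mm by 190 mm) begins 47 mm behind the grasp point.
Start: joints at [-1.042, 0.501, -0.427, 1.55, 0.221, 1.138, -0.21], TCP at [0.171, 0.627, 0.249] pointing down, gripper open.
Joint ranges: [-2.88, 2.88], [-0.31, 2.03], [-1.54, 1.56], [0.2, 2.42], [-1.41, 4.55], [0.19, 2.02], [-2.57, 2.57]. Speed limits (rad/s): [2.57, 2.57, 3.14, 3.14, 3.14, 3.14, 3.14].

INTERFACE

Orientations are given as [roll, pitch, yaw] about the fixed x, y, z axes, in that order (R = Rz(yaw) Ry(pitch) Rx(roll)).
In Python, from workcell import * gives the robot as it stands.
- The arm moves only by the tool send_rows, never from a script. Its argument "commands" is a list that holds one entry, the list of rows, each a list of 7 numbers: the closure, from -1 (fully open) to 1 (shut), then the shift along the world's x, y, z in normalised numbers (1 is 0.5 m), then the turn, a rotation vector about the world's x, y, z in fractions of the full range, 1 being 90 degrees. In form: [[[hand, x, y, z, rx, ry, rz], ...]]. A call has 1 to 20 rows; each row is the pose to reach, as a shift and turn from the pose commanded when the call began; what a row does not reach only later rows make up. A row lasts 1/10 s, in which the tool goes at most 50 mm and 8.59 degrees, less where a joint would pass 70% of its speed; a pose out of reach is approached as far as the arm can. A call with a gripper value outside its range is refused whole. The fingers move at their own pace and stop on an object; "squeeze" is the grip in N (left out, the last holds). Time passes only in rows, so rows that repeat a pose let the fingers close. It gives the time, the measured TCP pose, the force, the opening and the grip force at its end, in the units of the state.
- read_state(): the state, without advancing time (a new reading comes with each control period).
- capture(name): name is "scene" or "top"; returns a dict with "image" (420x560x3 uint8, red, green, blue), "intrinsics" (3x3 intrinsics, pixels), "position" and "attitude" of the camera in the world. Camera axes: x right, y down, z forward; pixel columns grow to the right and rows downward; lengths in m; the calibration is good to about 2 mm. A picture is of the moment at which its call begins. There is no depth.
- hand_in(): hands the job in; it is judged then, once.
The state is a dict: "time": time; "joints": joint angles; "dq": joint speeds; "joint_efforts": joint torques, N m; "position": TCP position; "ee_rot": TCP orientation; "force": force on the tool from outside, world axes, zero at the start; "torque": the same for the moment, N m; "width": finger opening in m; "grasp_force": force on a finger pad.
Only numpy, scipy, OpenCV 4.12 (cv2) and the standard library are available. Lean on these libraries where they do the work, as an engineer would, in place of code of your own. Each camera call takes 0.05 s, during which the arm holds its last target. There are 200 camera calls.

TASK

Let the air back into the vacuum pot: pull its blue sprung vent knob straight up until the whole green band has come out of the collar but none of the red, keep it there for about a second, then let it go fully back down. Then grip the lid by its black knob, break it free from its sticky seal without letting it fly up, and finish while still holding the lid level and still, centred over the pot about 20 mm (a finger's width) above the rim, carried by the gripper alone. Leave the torch, the beaker and the steel block where they stand.

Things in the scene. Friction and masses are not known exactly. Their poses are not given: they have to be found in the camera images.
- pot: Round steel vacuum pot fixed to the bench, 136 mm wide, 90 mm high, orange seal ring (146 mm wide) at its rim; origin at the centre of its underside, z up. Its +y axis points to the brass vent column, 28 mm wide, 140 mm from the pot's axis; the column's dark collar (20 mm wide) ends 95 mm above the bench. The column may lie to the left of the pot, to the right, or towards the robot.
- pot_rim (a point): centre of the pot's mouth, at the top of the seal ring, 90 mm above the bench, where the lid's flat underside rests; z up, y towards the vent column.
- vent (a joint): height of the sprung vent plunger, m: 0 fully down, 0.05 upper stop. Its steel stem has coloured bands: the 14 mm green band is wholly out of the collar from 0.024, the red starts to show at 0.036; 0.030 is right. The spring pulls down with 3.6 N at 0, 7.2 N at 0.030, and returns it when let go.
- vent_knob (a point): centre of the blue vent knob, an upright cylinder 24 mm wide, 22 mm high with a 28 mm wide, 4 mm thick cap on it; 118 mm above the bench when down, rises with the plunger. Below the knob 12 mm of bare stem (11 mm wide), then the collar. Best gripped from above, fingers closing across the line from knob to pot.
- lid_base (a point): centre of the flat underside of the lid, z along the lid's axis (up); when the lid is shut it coincides with pot_rim.
- lid: loose aluminium lid, 148 mm wide, 10 mm thick, 0.35 kg +-30 %; origin at the centre of its flat underside (90 mm above the bench when shut), z up. A plug 98 mm wide reaches 13 mm down into the sprung sticky seal: some 18 N beyond its weight starts it, the pull fades within 5 mm of lift, then it pops up a little; clear of the seal from 12 mm of lift. Let go, it drops back onto the seal.
- lid_knob (a point): middle of the black lid knob, on the lid's axis, 24 mm above its underside (114 mm above the bench when shut): upright cylinder 30 mm wide, rising 26 mm from the lid's top (100 mm above the bench), then a cap 38 mm wide, 6 mm thick (top at 132 mm). Grip from above, fingertips just clear of the lid's top.
- torch: loose standing hand torch, black foot 80 mm in diameter, aluminium body, 153 mm high, its black head with steel nozzle reaches 80 mm to one side along its y axis; origin under its foot. Leave alone.
- beaker: loose stainless beaker of files, 80 mm in diameter, 85 mm high, file handles up to 150 mm; origin under its centre. Leave alone.
- bench_block: loose steel bench block on a rubber pad, 70 x 70 mm, 42 mm high; origin under its centre. Leave alone.
Mind the look-alikes: they are no part of the job. Leave any purple look-alike of the lid alone.

How it is judged:
On the way, in this order (a step that is already met when the one before it is completed fails the run):
1. vent plunger held up with the whole green band out of the collar and no red showing (value of joint vent between 0.0225 and 0.0375 m and z of lid_base in the frame of pot_rim below 0.003 m), for 0.6 s.
2. vent plunger back fully down, lid still shut (value of joint vent below 0.003 m and z of lid_base in the frame of pot_rim below 0.003 m), for 0.2 s.
3. lid broken free of its seal, in the gripper (z of lid_base in the frame of pot_rim above 0.011 m and contact force between the fingers and lid above 0.5 N), for 0.2 s.
At the end, for the whole second after the job is handed in: The gripper holds the lid still (under 20 mm/s) with its underside 12 to 32 mm above the rim, within 8 degrees of level and 15 mm of centred over the pot, not touching the pot or its seal; the vent plunger is fully down (under 3 mm); torch, beaker and block stand within 30 mm of where they were (z of lid_base in the frame of pot_rim between 0.012 and 0.032 m and angle between lid's own z axis and vertical below 0.14 rad and horizontal distance between lid_base and pot_rim below 0.015 m and linear speed of lid below 0.02 m/s and contact force between the fingers and lid above 0.5 N and contact force between lid and pot below 0.3 N and value of joint vent below 0.003 m and distance of each of torch, beaker, bench_block from where it was at the start of the episode below 0.03 m and angle between each of torch, beaker, bench_block's own z axis and vertical below 0.2 rad); the arm keeps its last pose, push and grip.
It fails at once if the lid flies up: more than 60 mm above the rim (z of lid_base in the frame of pot_rim above 0.06 m).
It fails at once if the torch is shifted more than 40 mm or tipped (distance of torch from where it was at the start of the episode above 0.04 m or angle between torch's own z axis and vertical above 0.35 rad).
It fails at once if the beaker is shifted more than 40 mm or tipped (distance of beaker from where it was at the start of the episode above 0.04 m or angle between beaker's own z axis and vertical above 0.35 rad).
It fails at once if the bench block is shifted more than 40 mm or tipped (distance of bench_block from where it was at the start of the episode above 0.04 m or angle between bench_block's own z axis and vertical above 0.35 rad).
It also fails if it takes over 48 s, if anything falls off the work surface, if the arm or the gripper's body presses on something with over 40 N, if the wrist force passes 120 N, or if a joint passes its speed limit or range.

## Working session

There is one attempt and no reset: what is moved stays moved. The work goes in short steps, Python scripts to look and compute and a tool call to move; the robot and the scene stay as the last step left them, time stands still between calls to the robot, and variables do not carry over. Pictures are saved under pics/ and viewed, at most 10 in all, crops included, and the job is handed in when it is done.

Besides the shell and the picture viewer there is one more tool, called by a JSON object that holds its "fn" and its "kwargs". send_rows: Moves the arm, as the interface text tells. Its arguments: {"type":"object","properties":{"commands":{"type":"array"},"squeeze":{"type":"number"}},"required":["commands"]}

```bash
mkdir -p pics
python3 - <<'E'
from workcell import *
import cv2,pickle
d={}
for n in("scene","top"):
    c=capture(n);d[n]=c;cv2.imwrite(f"pics/{n}0.png",c["image"][:,:,::-1]);print(n,c["intrinsics"],c["position"],c["attitude"])
pickle.dump(d,open("c0.pkl","wb"))
s=read_state();print({k:s[k] for k in("time","position","ee_rot","force","width")})
E
```

```text
scene [[389.15826629   0.         272.1019519 ]
 [  0.         389.15826629 210.54053502]
 [  0.           0.           1.        ]] [ 1.31676681 -0.60135962  0.66534246] [-2.13118439  0.00241402  0.88526817]
top [[462.68994481   0.         275.46225278]
 [  0.         462.68994481 199.66093095]
 [  0.           0.           1.        ]] [ 0.44792466 -0.02904635  1.14886359] [-2.98079107e+00 -1.00519401e-03 -1.58899529e+00]
{'time': 0.1, 'position': array([0.17063916, 0.62659894, 0.24778386]), 'ee_rot': array([-3.13987853e+00, -5.10640574e-05,  2.87582626e+00]), 'force': array([-0.15173674,  0.20894243, -0.14334382]), 'width': 0.0920588798773919}
```

View pics/scene0.png

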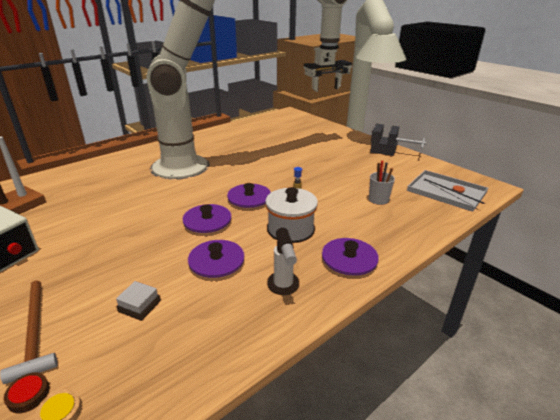

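View pics/top0.png

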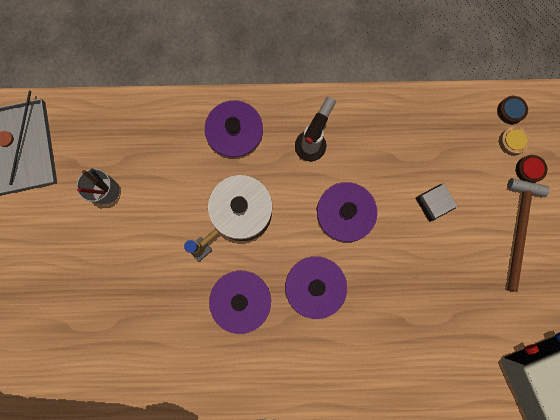

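The scene view shows the grey lid at (291,205) with its black knob at (291,195), and the blue vent knob at (298,172). The top view has the lid at (240,208), its knob at (239,205) and the vent knob at (191,246), so the column points towards the robot and its left.

Candidates in the top view:
- **Lids:** grey (240,208); purple at (234,128), (347,211), (240,302) and (316,288). I choose the grey one.
- **Blue items:** vent knob (191,246); blue tin (514,109); blue terminal (555,338). I choose the vent knob.

The torch is at (311,145), the beaker at (99,188) and the block at (437,202).

```bash
cat > h.py <<'E'
import numpy as np,cv2
from scipy.spatial.transform import Rotation as R
def ray(c,uv):
    d=np.linalg.inv(c["intrinsics"])@[uv[0],uv[1],1]; d=R.from_euler('xyz',c["attitude"]).as_matrix()@d
    return np.array(c["position"]),d/np.linalg.norm(d)
def plane(c,uv,z):
    p,d=ray(c,uv); return p+d*(z-p[2])/d[2]
def tri(c1,u1,c2,u2):
    p,d=ray(c1,u1);q,e=ray(c2,u2)
    t=np.linalg.lstsq(np.c_[d,-e],q-p,rcond=None)[0]
    a,b=p+t[0]*d,q+t[1]*e; return (a+b)/2,np.linalg.norm(a-b)
def blob(img,lo,hi,box):
    x0,y0,x1,y1=box
    m=cv2.inRange(cv2.cvtColor(img[y0:y1,x0:x1],cv2.COLOR_RGB2HSV),lo,hi)
    cs,_=cv2.findContours(m,cv2.RETR_EXTERNAL,cv2.CHAIN_APPROX_NONE,offset=(x0,y0))
    k=max(cs,key=cv2.contourArea); return k
def cen(k):
    m=cv2.moments(k);return np.array([m['m10']/m['m00'],m['m01']/m['m00']])
E
python3 - <<'E'
from h import *
import pickle
d=pickle.load(open("c0.pkl","rb"));S,T=d["scene"],d["top"]
B=((105,120,50),(125,255,255))
bs=blob(S["image"],*B,(280,155,315,190));bt=blob(T["image"],*B,(175,230,210,262))
print("vent",cv2.boundingRect(bs),cv2.boundingRect(bt),tri(S,cen(bs),T,cen(bt)))
K=((0,0,0),(180,255,60))
ks=blob(S["image"],*K,(280,183,303,205));kt=blob(T["image"],*K,(220,185,260,225))
print("knob",cv2.boundingRect(ks),cv2.boundingRect(kt),cen(ks),cen(kt),tri(S,cen(ks),T,cen(kt)))
L=((0,0,110),(180,60,255))
lt=blob(T["image"],*L,(195,165,285,255));ls=blob(S["image"],*L,(255,180,325,225))
et=cv2.fitEllipse(cv2.convexHull(lt));es=cv2.boundingRect(ls)
print("lid",et,es,plane(T,et[0],.1))
print("knobtop",plane(T,cen(kt),.132),"vent top",plane(T,cen(bt),.131), "diam",et[1])
for n,u,z in(("torchfoot",(311,147),.0),("nozzle",(331,100),.15),("torchbody",(311,147),.02),("beaker",(99,188),.085),("block",(437,202),.042)):print(n,plane(T,u,z))
im=T["image"][150:280,160:320,::-1];a=cv2.resize(im,None,fx=3,fy=3,interpolation=2)
b=cv2.resize(S["image"][150:250,240:370,::-1],(390,390*100//130),interpolation=2)
o=np.zeros((700,480,3),np.uint8);o[:390]=a;o[395:695,:390]=b;cv2.imwrite("pics/crop.png",o[:,:,:]) if 0 else cv2.imwrite("pics/crop.png",np.hstack([a[:,:400],np.pad(b,((0,90),(0,0),(0,0)))]))
E
```

```text
vent (295, 167, 7, 10) (184, 240, 13, 12) (array([0.51394421, 0.15733114, 0.11930699]), np.float64(0.0013239694078056722))
knob (286, 188, 11, 14) (231, 197, 16, 16) [291.27124183 194.34803922] [238.51861702 204.5       ] (array([0.60551009, 0.04996356, 0.11552672]), np.float64(0.0013215686118768855))
lid ((239.5527801513672, 206.50140380859375), (63.08049011230469, 63.871429443359375), 61.87872314453125) (265, 188, 52, 29) [0.60361622 0.04934179 0.1       ]
knobtop [0.6034034  0.04922214 0.132     ] vent top [0.51359985 0.15574192 0.131     ] diam (63.08049011230469, 63.871429443359375)
torchfoot [ 0.76928832 -0.12714809  0.        ]
nozzle [ 0.83642255 -0.16301863  0.15      ]
torchbody [ 0.76369386 -0.12544028  0.02      ]
beaker [0.65549323 0.37874383 0.085     ]
block [ 0.61461391 -0.42456341  0.042     ]
```

View pics/crop.png

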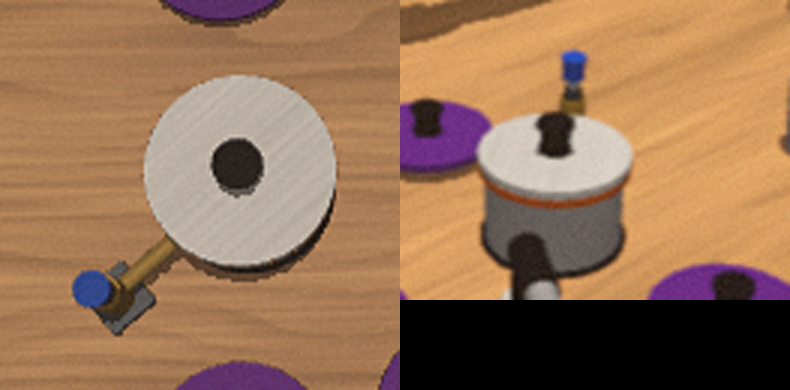

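The crop confirms both choices. The grey lid on the orange-ringed pot has its knob at (237,165), and the blue knob on the brass column is at (92,289).

Measured positions:

| Point | x | y | z (m) |
|---|---|---|---|
| Lid knob | 0.604 | 0.0495 | ~0.1155 |
| Vent knob | 0.514 | 0.156 | ~0.119 |

The two points are 139 mm apart (140 mm given), and the heights match the text. The line between them lies at 130°, so the fingers must close along 40°, which is a turn of -34.6°.

Careful with the scale: shifts go in shares of 0.5 m and turns go in shares of 90 degrees. That gives: -0.4705 m is -0.941, 0.343 m is 0.686, -34.6 degrees is -0.3844.

{"fn": "send_rows", "kwargs": {"commands": [[[-1, 0.02, -0.03, 0, 0, 0, -0.0111], [-1, 0.06, -0.082, -0.004, 0, 0, -0.0333], [-1, 0.11, -0.15, -0.01, 0, 0, -0.0611], [-1, 0.16, -0.22, -0.018, 0, 0, -0.0889], [-1, 0.21, -0.29, -0.026, 0, 0, -0.1167], [-1, 0.26, -0.36, -0.034, 0, 0, -0.1444], [-1, 0.31, -0.43, -0.042, 0, 0, -0.1722], [-1, 0.36, -0.5, -0.05, 0, 0, -0.2], [-1, 0.41, -0.57, -0.058, 0, 0, -0.2278], [-1, 0.46, -0.64, -0.066, 0, 0, -0.2556], [-1, 0.51, -0.71, -0.074, 0, 0, -0.2889], [-1, 0.56, -0.78, -0.082, 0, 0, -0.3167], [-1, 0.61, -0.84, -0.088, 0, 0, -0.3444], [-1, 0.65, -0.892, -0.092, 0, 0, -0.3667], [-1, 0.674, -0.924, -0.094, 0, 0, -0.3778], [-1, 0.686, -0.941, -0.096, 0, 0, -0.3844], [-1, 0.686, -0.941, -0.096, 0, 0, -0.3844], [-1, 0.686, -0.941, -0.096, 0, 0, -0.3844]]], "squeeze": 25}}

```text
time: 1.9
position: [0.5127, 0.1583, 0.2006]
ee_rot: [-3.141, -0.001, 2.274]
force: [-0.4, 0.6, 0.2]
width: 0.0919
grasp_force: 0.0
```

Run:
```python
from workcell import *
import cv2
from h import *
c=capture("scene");t=capture("top")
a=cv2.resize(c["image"][90:230,220:360,::-1],(390,390));b=cv2.resize(t["image"][170:300,130:260,::-1],(390,390))
cv2.imwrite("pics/hover.png",np.hstack([a,b]));s=read_state();print(s["time"],s["position"],s["ee_rot"],s["joints"],s["force"])
```

```text
2.0 [0.51273291 0.15868949 0.20080224] [ 3.14136227e+00 -9.16660217e-04  2.27525742e+00] [-0.26543487  0.32544564 -0.10113583  1.89163395  0.03920891  0.92652267
  0.31960553] [-0.49811773 -0.65393677 -0.41181595]
```

View pics/hover.png

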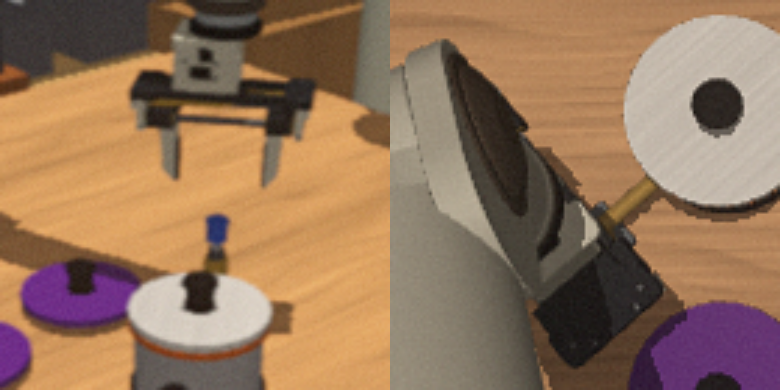

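The open jaws straddle the blue knob (at (217,228) in the left half), so I'll descend straight.

To row units: -0.08 m is -0.16, -0.075 m is -0.15.

{"fn": "send_rows", "kwargs": {"commands": [[[-1, 0, -0.001, -0.02, 0, 0, 0], [-1, 0, -0.001, -0.05, 0, 0, 0], [-1, 0, -0.001, -0.08, 0, 0, 0], [-1, 0, -0.001, -0.11, 0, 0, 0], [-1, 0, -0.001, -0.134, 0, 0, 0], [-1, 0, -0.001, -0.15, 0, 0, 0], [-1, 0, -0.001, -0.16, 0, 0, 0], [-1, 0, -0.001, -0.16, 0, 0, 0], [-1, 0, -0.001, -0.16, 0, 0, 0]]]}}

```text
time: 2.9
position: [0.514, 0.1564, 0.121]
ee_rot: [3.141, 0.0, 2.272]
force: [0.0, -0.6, 0.5]
width: 0.0918
grasp_force: 0.0
```

{"fn": "send_rows", "kwargs": {"commands": [[[1, 0, 0, 0, 0, 0, 0], [1, 0, 0, 0, 0, 0, 0], [1, 0, 0, 0, 0, 0, 0], [1, 0, 0, 0, 0, 0, 0], [1, 0, 0, 0, 0, 0, 0], [1, 0, 0, 0, 0, 0, 0], [1, 0, 0, 0, 0, 0, 0], [1, 0, 0, 0, 0, 0, 0], [1, 0, 0, 0, 0, 0, 0], [1, 0, 0, 0, 0, 0, 0]]]}}

```text
time: 3.9
position: [0.5135, 0.156, 0.1207]
ee_rot: [-3.141, -0.0, 2.272]
force: [-1.3, -1.4, 0.9]
width: 0.0261
grasp_force: 25.0
```

{"fn": "send_rows", "kwargs": {"commands": [[[1, 0, 0, 0.006, 0, 0, 0], [1, 0, 0, 0.014, 0, 0, 0], [1, 0, 0, 0.024, 0, 0, 0], [1, 0, 0, 0.034, 0, 0, 0], [1, 0, 0, 0.044, 0, 0, 0], [1, 0, 0, 0.052, 0, 0, 0], [1, 0, 0, 0.058, 0, 0, 0], [1, 0, 0, 0.06, 0, 0, 0], [1, 0, 0, 0.06, 0, 0, 0]]]}}

```text
time: 4.8
position: [0.5135, 0.1561, 0.1507]
ee_rot: [-3.141, -0.0, 2.272]
force: [0.4, -0.6, -6.8]
width: 0.0264
grasp_force: 25.0
```

Run:
```python
from workcell import *
import cv2
from h import *
c=capture("scene");cv2.imwrite("pics/up.png",cv2.resize(c["image"][130:210,260:340,::-1],(560,560),interpolation=2))
s=read_state();print(s["time"],s["position"],s["force"],s["width"],s["grasp_force"])
```

```text
4.85 [0.51346653 0.15602221 0.15059971] [ 0.42723929 -0.69938882 -7.95973863] 0.02615635827711958 24.999415576457977
```

View pics/up.png

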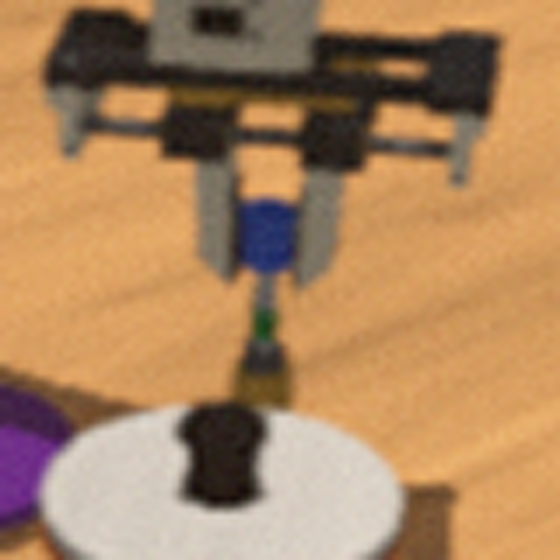

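The green band (265,322) is fully out, with bare steel below it and no red, and the spring force is about 7 N. I'll hold it here, then lower it fully and release.

To row units: -0.03 m is -0.06, -0.028 m is -0.056.

{"fn": "send_rows", "kwargs": {"commands": [[[1, 0, 0, 0, 0, 0, 0], [1, 0, 0, 0, 0, 0, 0], [1, 0, 0, 0, 0, 0, 0], [1, 0, 0, 0, 0, 0, 0], [1, 0, 0, 0, 0, 0, 0], [1, 0, 0, 0, 0, 0, 0], [1, 0, 0, 0, 0, 0, 0], [1, 0, 0, -0.006, 0, 0, 0], [1, 0, 0, -0.016, 0, 0, 0], [1, 0, 0, -0.028, 0, 0, 0], [1, 0, 0, -0.04, 0, 0, 0], [1, 0, 0, -0.05, 0, 0, 0], [1, 0, 0, -0.056, 0, 0, 0], [1, 0, 0, -0.06, 0, 0, 0], [1, 0, 0, -0.06, 0, 0, 0]]]}}

```text
time: 6.35
position: [0.5136, 0.1561, 0.1208]
ee_rot: [-3.141, -0.0, 2.272]
force: [-2.8, -2.8, -2.0]
width: 0.0262
grasp_force: 25.0
```

To row units: 0.08 m is 0.16, 0.076 m is 0.152.

{"fn": "send_rows", "kwargs": {"commands": [[[-1, 0, 0, 0, 0, 0, 0], [-1, 0, 0, 0, 0, 0, 0], [-1, 0, 0, 0, 0, 0, 0], [-1, 0, 0, 0, 0, 0, 0], [-1, 0, 0, 0, 0, 0, 0], [-1, 0, 0, 0, 0, 0, 0], [-1, 0, 0, 0, 0, 0, 0], [-1, 0, 0, 0.016, 0, 0, 0], [-1, 0, 0, 0.05, 0, 0, 0], [-1, 0, 0, 0.09, 0, 0, 0], [-1, 0, 0, 0.13, 0, 0, 0], [-1, 0, 0, 0.152, 0, 0, 0], [-1, 0, 0, 0.16, 0, 0, 0], [-1, 0, 0, 0.16, 0, 0, 0]]]}}

```text
time: 7.75
position: [0.5139, 0.1562, 0.2011]
ee_rot: [3.141, 0.0, 2.272]
force: [-0.1, 0.5, 0.1]
width: 0.092
grasp_force: 0.0
```

Run:
```python
from workcell import *
from h import *
c=capture("scene");k=blob(c["image"],(105,120,50),(125,255,255),(280,150,315,190));print(cv2.boundingRect(k),cen(k))
cv2.imwrite("pics/down.png",cv2.resize(c["image"][130:220,250:340,::-1],(540,540),interpolation=2))
s=read_state();print(s["time"],s["position"],s["force"],s["width"])
```

```text
(295, 168, 6, 9) [297.3025641  171.72820513]
7.8 [0.51342904 0.15606459 0.20041424] [-0.05233977  0.0007007  -0.56118143] 0.09181403624020132
```

View pics/down.png

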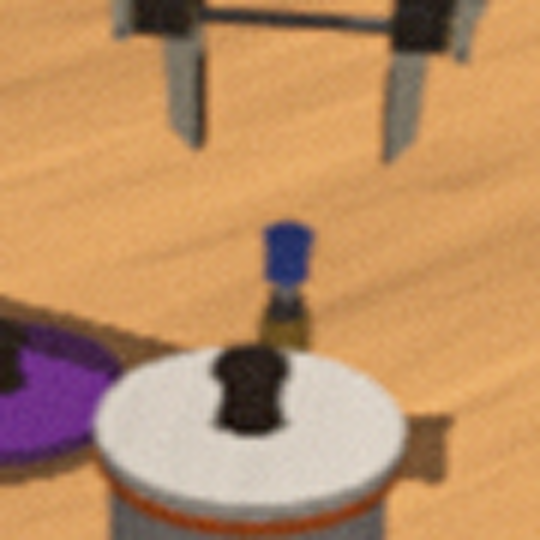

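The vent knob is back down (at (288,255) in the crop, bare stem only, no green). Next I'll move over the lid knob and descend.

To row units: -0.1065 m is -0.213, -0.104 m is -0.208.

{"fn": "send_rows", "kwargs": {"commands": [[[-1, 0.014, -0.016, 0, 0, 0, 0], [-1, 0.044, -0.052, 0, 0, 0, 0], [-1, 0.084, -0.1, 0, 0, 0, 0], [-1, 0.124, -0.146, 0, 0, 0, 0], [-1, 0.16, -0.19, 0, 0, 0, 0], [-1, 0.176, -0.208, 0, 0, 0, 0], [-1, 0.18, -0.213, 0, 0, 0, 0], [-1, 0.18, -0.213, 0, 0, 0, 0], [-1, 0.18, -0.213, -0.02, 0, 0, 0], [-1, 0.18, -0.213, -0.05, 0, 0, 0], [-1, 0.18, -0.213, -0.08, 0, 0, 0], [-1, 0.18, -0.213, -0.106, 0, 0, 0], [-1, 0.18, -0.213, -0.126, 0, 0, 0], [-1, 0.18, -0.213, -0.14, 0, 0, 0], [-1, 0.18, -0.213, -0.148, 0, 0, 0], [-1, 0.18, -0.213, -0.152, 0, 0, 0], [-1, 0.18, -0.213, -0.152, 0, 0, 0], [-1, 0.18, -0.213, -0.152, 0, 0, 0]]], "squeeze": 55}}

```text
time: 9.6
position: [0.6041, 0.0497, 0.1253]
ee_rot: [3.141, 0.0, 2.272]
force: [0.3, -0.4, -0.9]
width: 0.0921
grasp_force: 0.0
```

Run:
```python
from workcell import *
from h import *
c=capture("scene")
cv2.imwrite("pics/lidgrip.png",cv2.resize(c["image"][140:230,245:335,::-1],(540,540),interpolation=2))
s=read_state();print(s["time"],s["position"],s["ee_rot"],s["force"],s["width"])
```

```text
9.65 [0.60413674 0.04968136 0.1253099 ] [3.14071039e+00 5.39155880e-04 2.27185197e+00] [ 0.36815504  0.01415005 -0.69561131] 0.09163916431608303
```

View pics/lidgrip.png

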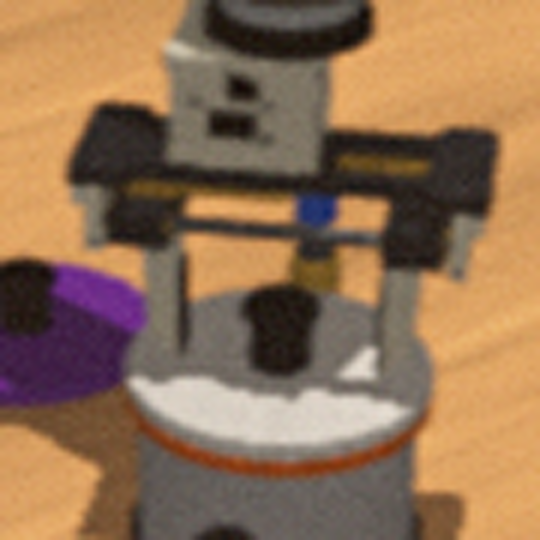

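The fingers are on both sides of the black knob (280,330), with their tips just above the lid, so I'll close.

To row units: -0.0005 m is -0.001.

{"fn": "send_rows", "kwargs": {"commands": [[[1, 0, 0, -0.001, 0, 0, 0], [1, 0, 0, -0.001, 0, 0, 0], [1, 0, 0, -0.001, 0, 0, 0], [1, 0, 0, -0.001, 0, 0, 0], [1, 0, 0, -0.001, 0, 0, 0], [1, 0, 0, -0.001, 0, 0, 0], [1, 0, 0, -0.001, 0, 0, 0], [1, 0, 0, -0.001, 0, 0, 0], [1, 0, 0, -0.001, 0, 0, 0], [1, 0, 0, -0.001, 0, 0, 0]]]}}

```text
time: 10.65
position: [0.6038, 0.0498, 0.1242]
ee_rot: [3.141, 0.0, 2.272]
force: [1.6, 0.3, -1.1]
width: 0.0362
grasp_force: 55.0
```

To row units: 0.003 m is 0.006, 0.0025 m is 0.005.

{"fn": "send_rows", "kwargs": {"commands": [[[1, 0, 0, 0.001, 0, 0, 0], [1, 0, 0, 0.002, 0, 0, 0], [1, 0, 0, 0.003, 0, 0, 0], [1, 0, 0, 0.004, 0, 0, 0], [1, 0, 0, 0.005, 0, 0, 0], [1, 0, 0, 0.006, 0, 0, 0], [1, 0, 0, 0.006, 0, 0, 0]]]}}

```text
time: 11.35
position: [0.602, 0.05, 0.1259]
ee_rot: [-3.139, -0.003, 2.272]
force: [1.6, 2.7, -17.7]
width: 0.0356
grasp_force: 55.0
```

{"fn": "send_rows", "kwargs": {"commands": [[[1, 0, 0, 0.001, 0, 0, 0], [1, 0, 0, 0.002, 0, 0, 0], [1, 0, 0, 0.003, 0, 0, 0], [1, 0, 0, 0.004, 0, 0, 0], [1, 0, 0, 0.006, 0, 0, 0], [1, 0, 0, 0.008, 0, 0, 0], [1, 0, 0, 0.01, 0, 0, 0], [1, 0, 0, 0.012, 0, 0, 0], [1, 0, 0, 0.015, 0, 0, 0], [1, 0, 0, 0.018, 0, 0, 0], [1, 0, 0, 0.022, 0, 0, 0], [1, 0, 0, 0.026, 0, 0, 0], [1, 0, 0, 0.03, 0, 0, 0], [1, 0, 0, 0.033, 0, 0, 0], [1, 0, 0, 0.035, 0, 0, 0], [1, 0, 0, 0.036, 0, 0, 0], [1, 0, 0, 0.036, 0, 0, 0], [1, 0, 0, 0.036, 0, 0, 0], [1, 0, 0, 0.036, 0, 0, 0], [1, 0, 0, 0.036, 0, 0, 0]]]}}

```text
time: 13.35
position: [0.6037, 0.0497, 0.1451]
ee_rot: [-3.142, -0.0, 2.272]
force: [0.0, 0.2, -3.8]
width: 0.0356
grasp_force: 55.0
```

Run:
```python
from workcell import *
from h import *
c=capture("scene");t=capture("top")
cv2.imwrite("pics/lifted.png",np.hstack([cv2.resize(c["image"][140:240,235:335,::-1],(400,400),interpolation=2),cv2.resize(t["image"][80:280,60:360,::-1],(400,400))]))
s=read_state();print(s["time"],s["position"],s["ee_rot"],s["force"],s["torque"],s["width"],s["grasp_force"])
```

```text
13.45 [0.60368013 0.04968324 0.14517797] [-3.14153997e+00 -9.66271532e-05  2.27194560e+00] [-0.24843133 -0.31942869 -3.57140514] [-0.09803194  0.01864697 -0.02757805] 0.03545949918236493 54.99918222427368
```

View pics/lifted.png

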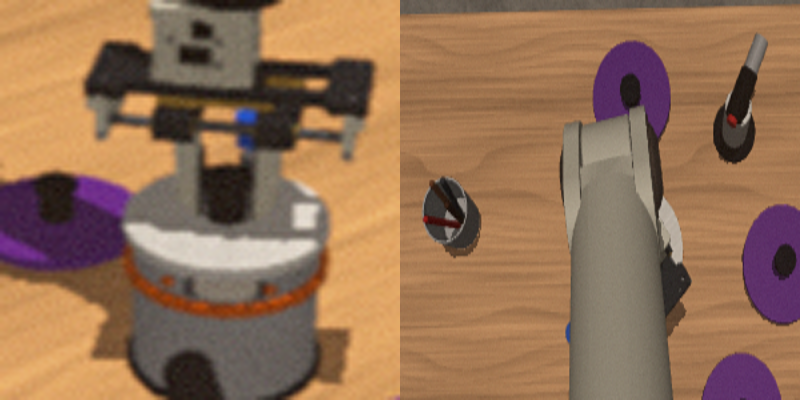

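The lid is level and clear of the orange ring in the left half (lid edge at y≈268, ring at y≈300). The load is about 3.6 N, which is the lid's own weight. The lift is about 21 mm, and the torch and beaker are where they were.

```bash
python3 -c "
from workcell import *
print(hand_in())"
```

```text
the job is handed in; nothing more can be done
None
```

I vented the pot (plunger held up on green for over a second, then fully down) and handed in with the gripper holding the lid level, about 21 mm above the rim and centred; the torch and beaker were still in place in the last picture, the block was out of that view but nowhere near the arm's path, and no verdict came back.

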